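# Deburr the mouth of a clamped lens barrel

### The job

Take the deburring tool (the plain, thick round handle) from the rack and run its blade right round the inner edge of the clamped lens barrel's open mouth: set it down at the edge's lowest point, go slowly anticlockwise as seen looking into the mouth, with the blade pressed lightly on the edge all the way, until it is back at the lowest point. Then stand the tool upright in the rack pocket it came from and let go; press gently, and do not disturb the other tools, the spray bottle or the spare ring.

Things in the scene. Friction and masses are not known exactly. Their poses are not given: they have to be found in the camera images.
- stand: Fixed tilting clamp holding the lens barrel, a plain aluminium tube of outer diameter 52 and bore 44 mm that cannot be moved by hand. Grey base 130 x 130 x 14 mm, two cheeks 108 mm high at y = +-52 mm (knobs out to 71 mm); between them the clamp ring tilts about the stand's y axis, 85 mm above the desk. Origin: centre of the underside. Yaw and tilt differ each time.
- clamp (a point): Centre of the clamp ring's upper face (ring 80 mm wide). z: the barrel's axis, out of its mouth, leaning 23 to 34 degrees from vertical towards -x; y is level; -x points to the mouth's lowest point. Anticlockwise runs -x, -y, +x, +y. The mouth, square to z, its inner edge 22 mm from the axis, stands 16 to 38 mm beyond this point: not measured, different each time, feel for it.
- handle (a point): Deburring tool, about 0.13 kg, upright in a rack pocket, loose; round about z (blade to handle end). This point: grip centre on its axis. Smooth grey handle 22 mm in diameter, from 32 mm below to 35 mm above (flat top). Its 32 mm flange rests on the rack 40 mm below; under it a steel neck 12 mm wide, 22 mm long, then the blade.
- deburrer: The same deburring tool: centre of the underside of its flange, 40 mm below the grip centre, z up along the handle. Its rack neighbours are one with a square 14 mm handle and one with a slim 12 mm round handle with a 16 mm ball on top. Which tool is in which pocket differs each time.
- blade_tip (a point): Centre of the tool's blade, a steel round-nosed fluted head 12 mm wide on the tool's axis, 80 mm below the grip centre. It is sprung along that axis: gives from 1.2 N, 1 mm more per 0.6 N, hard down after 6 mm (4.8 N). Pressed in 2 to 4 mm it bears steadily and lightly. To deburr, hold the tool along the barrel's axis with this centre over the edge.
- rack: Fixed white block 75 x 235 x 62 mm with three round pockets in its top, 22 mm wide, 55 mm deep, 80 mm apart along its y axis, the middle one at its centre. Origin: centre of the underside.
- driver: Bystander: small driver with a square 14 mm handle 60 mm high, upright in a rack pocket, loose. Origin: underside of its flange.
- probe: Bystander: slim probe with a 12 mm handle and ball top, 60 mm high, upright in a rack pocket, loose. Origin: underside of its flange.
- spray: Bystander: small white spray bottle 36 mm in diameter, 110 mm high, standing loose on the desk. Origin: centre of its underside.
- spare: Bystander: spare aluminium barrel ring 52 mm in diameter, 35 mm high, lying flat, loose. Origin: centre of its underside.
Mind the look-alikes: they are no part of the job. What is shaped like the deburrer but blue is not meant.

How it is judged:
On the way, in this order (a step that is already met when the one before it is completed fails the run):
1. The blade is pressed on the bore's edge at the lowest point (x of blade_tip in the frame of clamp between -0.026 and -0.018 m and y of blade_tip in the frame of clamp between -0.0055 and 0.0055 m and contact force between deburrer and stand above 0.6 N), for 0.15 s.
2. The blade is pressed on the bore's edge 45 degrees round, anticlockwise (x of blade_tip in the frame of clamp between -0.0196 and -0.0116 m and y of blade_tip in the frame of clamp between -0.0196 and -0.0116 m and contact force between deburrer and stand above 0.6 N), for 0.15 s.
3. The blade is pressed on the bore's edge 90 degrees round, anticlockwise (x of blade_tip in the frame of clamp between -0.0055 and 0.0055 m and y of blade_tip in the frame of clamp between -0.026 and -0.018 m and contact force between deburrer and stand above 0.6 N), for 0.15 s.
4. The blade is pressed on the bore's edge 135 degrees round, anticlockwise (x of blade_tip in the frame of clamp between 0.0116 and 0.0196 m and y of blade_tip in the frame of clamp between -0.0196 and -0.0116 m and contact force between deburrer and stand above 0.6 N), for 0.15 s.
5. The blade is pressed on the bore's edge 180 degrees round, anticlockwise (x of blade_tip in the frame of clamp between 0.018 and 0.026 m and y of blade_tip in the frame of clamp between -0.0055 and 0.0055 m and contact force between deburrer and stand above 0.6 N), for 0.15 s.
6. The blade is pressed on the bore's edge 225 degrees round, anticlockwise (x of blade_tip in the frame of clamp between 0.0116 and 0.0196 m and y of blade_tip in the frame of clamp between 0.0116 and 0.0196 m and contact force between deburrer and stand above 0.6 N), for 0.15 s.
7. The blade is pressed on the bore's edge 270 degrees round, anticlockwise (x of blade_tip in the frame of clamp between -0.0055 and 0.0055 m and y of blade_tip in the frame of clamp between 0.018 and 0.026 m and contact force between deburrer and stand above 0.6 N), for 0.15 s.
8. The blade is pressed on the bore's edge 315 degrees round, anticlockwise (x of blade_tip in the frame of clamp between -0.0196 and -0.0116 m and y of blade_tip in the frame of clamp between 0.0116 and 0.0196 m and contact force between deburrer and stand above 0.6 N), for 0.15 s.
9. The blade is pressed on the bore's edge back at the lowest point, the circle closed (all of step 1), for 0.15 s.
At the end, for the whole second after the job is handed in: The deburring tool stands upright (within 7 degrees), at rest and released, in the pocket it came from, within 10 mm of where it began; the blade has been round the whole edge in contact (over 0.6 N, its centre within about 4 mm of the edge, for 0.15 s at every 45 degrees in order) (distance of deburrer from where it was at the start of the episode below 0.01 m and angle between deburrer's own z axis and vertical below 0.12 rad and linear speed of deburrer below 0.02 m/s and contact force between the fingers and deburrer below 0.05 N); the robot touches nothing.
It fails at once if The tool is pressed or knocked against the clamp or barrel with more than 16 N (contact force between deburrer and stand above 16 N).
It fails at once if The square-handled driver is moved by more than 20 mm (distance of driver from where it was at the start of the episode above 0.02 m).
It fails at once if The ball-topped probe is moved by more than 20 mm (distance of probe from where it was at the start of the episode above 0.02 m).
It fails at once if The spray bottle is moved by more than 20 mm (distance of spray from where it was at the start of the episode above 0.02 m).
It fails at once if The spare ring is moved by more than 20 mm (distance of spare from where it was at the start of the episode above 0.02 m).
It also fails if it takes over 72 s, if anything falls off the work surface, if the arm or the gripper's body presses on something with over 40 N, if the wrist force passes 120 N, or if a joint passes its speed limit or range.

### The arm

A 6-joint arm with a two-finger parallel gripper is mounted at the origin on the work surface. World frame = base frame: x ahead of the robot, y to its left, z up, the work surface at z = 0. Lengths are in m, angles in rad, forces in N, time in s.
With the tool pointing down it reaches from about 0.375 to 0.75 m from the base axis. Payload 9 kg.
Tool frame: the origin (TCP) lies at the very end of the fingers, on their centre line; the grasp point (between the pads) lies 19 mm behind it (env.tcp_to_grasp is the distance from the TCP to the grasp point, in m); z points along the fingers, y is the line along which they close (so a half turn about z gives the same grasp; the last joint's range is limited). The gripper opens to 85 mm and grips with 20 to 120 N. Pads are 22 mm wide; open, the fingers measure 114 mm over their backs; the gripper's body (76 mm by 85 mm) begins 54 mm behind the grasp point. The pads swing forward as they close: fully open they stand 13 mm farther back than shut.
Start: joints at [-1.322, 0.104, 0.097, 1.564, 0, 1.353], TCP at [0.27, -0.536, 0.231] pointing down, gripper open.
Joint ranges: [-2.99, 2.99], [-0.84, 1.86], [-1.1, 1.16], [-1.84, 2.11], [-1.51, 1.56], [-3.14, 3.14]. Speed limits (rad/s): [2.22, 2.22, 2.57, 3.14, 3.14, 3.14].

### API

Orientations are given as a unit quaternion [x, y, z, w].
In Python, from bench import env gives the robot as it stands.
- The arm moves only by the tool step_arm, never from a script. Its argument "plan" is a list of rows, each a list of 3 entries, a list of its own where there are three numbers: the opening, from 0 (shut) to 1 (fully open), then the shift along the world's x, y, z in mm, then the turn, a rotation vector about the world's x, y, z in degrees. A call has 1 to 8 rows; each row is the pose to reach, as a shift and turn from the pose commanded when the call began; what a row does not reach only later rows make up. A row lasts 1/10 s, in which the tool goes at most 50 mm and 8.59 degrees, less where a joint would pass 70% of its speed; a pose out of reach is approached as far as the arm can. A call with a gripper value outside its range is refused whole. The fingers move at their own pace and stop on an object; "newtons" is the grip in N (left out, the last holds). Time passes only in rows, so rows that repeat a pose let the fingers close. It gives the time, the measured TCP pose, the force, the opening and the grip force at its end, in the units of the state.
- env.get_state(): the state, without advancing time (a new reading comes with each control period).
- env.capture(name): name is "side" or "top"; returns (picture, depth): 480x640x3 uint8, blue, green, red; 480x640 float32, m along the optical axis (not along the pixel's ray), 0 where there is no reading.
- env.get_calibration(name): a dict with "mtx" (3x3 intrinsics, pixels), "R" (3x3) and "t" (3): a world point X has camera coordinates R X + t. Camera axes: x right, y down, z forward; pixel columns grow to the right and rows downward; lengths in m; the calibration is good to about 2 mm. A picture is of the moment at which its call begins. get_calibration takes no time and is no camera call.
- env.sign_off(): hands the job in; it is judged then, once.
The state is a dict: "time_s": time; "qpos": joint angles; "dq": joint speeds; "joint_torque": joint torques, N m; "tool_pos": TCP position; "eef_rot": TCP orientation; "ft_force": force on the tool from outside, world axes, zero at the start; "moment": the same for the moment, N m; "grip_width": finger opening in m; "grasp_force": force on a finger pad.
Only numpy, scipy, OpenCV 4.12 (cv2) and the standard library are available. Lean on these libraries where they do the work, as an engineer would, in place of code of your own. Each camera call takes 0.05 s, during which the arm holds its last target. There are 200 camera calls.

## Working session

There is one attempt and no reset: what is moved stays moved. The work goes in short steps, Python scripts to look and compute and a tool call to move; the robot and the scene stay as the last step left them, time stands still between calls to the robot, and variables do not carry over. Pictures are saved under pics/ and viewed, at most 10 in all, crops included, and the job is handed in when it is done.

Besides the shell and the picture viewer there is one more tool, called after "Call:" by a JSON object that holds its "api" and its "payload", one argument or row to a line. step_arm: Moves the arm, as the interface text tells. Its arguments: {"type":"object","properties":{"plan":{"type":"array"},"newtons":{"type":"number"}},"required":["plan"]}

```bash
mkdir -p pics; python3 - <<'E'
from bench import env
import cv2,numpy as np
for n in("side","top"):
    p,d=env.capture(n);cv2.imwrite(f"pics/{n}0.png",p);np.save(f"{n}0.npy",d)
    c=env.get_calibration(n);print(n,c)
s=env.get_state();print(s)
E
```

```text
side {'mtx': array([[534.23395114,   0.        , 314.64751767],
       [  0.        , 534.23395114, 239.46669783],
       [  0.        ,   0.        ,   1.        ]]), 'R': array([[-0.88894401, -0.45798138, -0.0056219 ],
       [-0.28271946,  0.55833408, -0.7799569 ],
       [ 0.36034464, -0.69174859, -0.62580798]]), 't': array([0.53271083, 0.23230602, 0.77298504])}
top {'mtx': array([[617.89222895,   0.        , 313.65655086],
       [  0.        , 617.89222895, 240.53313741],
       [  0.        ,   0.        ,   1.        ]]), 'R': array([[ 0.01744898, -0.9994725 ,  0.02739087],
       [-0.98199855, -0.02228431, -0.18756935],
       [ 0.1880808 , -0.0236249 , -0.98186938]]), 't': array([-0.02004474,  0.60583023,  0.96494796])}
{'time_s': 0.1, 'qpos': array([-1.32173401e+00,  1.04621681e-01,  9.65345754e-02,  1.56387396e+00,
       -1.60914731e-05,  1.35306941e+00]), 'dq': array([-4.29081309e-05, -9.40122914e-04,  2.78515217e-03,  1.09583034e-03,
       -1.79889694e-03, -5.82216978e-05]), 'joint_torque': array([ 6.93535956e-03, -5.58210397e+01,  5.04719567e+01,  1.31701824e-02,
       -3.01772961e-04,  1.64299797e-05]), 'tool_pos': array([ 0.26992874, -0.53552615,  0.2306037 ]), 'eef_rot': array([ 9.72886724e-01,  2.31281393e-01, -1.71687821e-05, -5.82172898e-04]), 'ft_force': array([-0.52893177, -0.11296927,  0.79098078]), 'moment': array([0.06711498, 0.05196804, 0.00257933]), 'grasp_force': 0.0, 'grip_width': 0.0854815854919576}
```

View pics/side0.png

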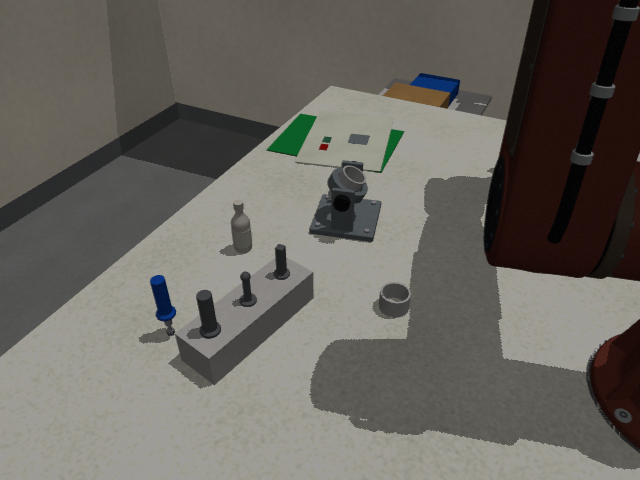

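View pics/top0.png

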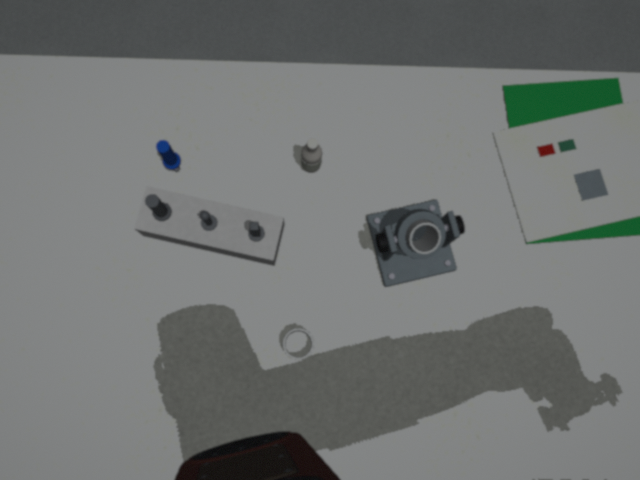

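```bash
cat > h.py <<'E'
import cv2,numpy as np
from bench import env
C={n:env.get_calibration(n) for n in("side","top")}
def ray(n,uv):
    c=C[n];d=c["R"].T@np.linalg.inv(c["mtx"])@np.array([uv[0],uv[1],1.]);return -c["R"].T@c["t"],d
def plane(n,uv,z):
    o,d=ray(n,uv);return o+d*(z-o[2])/d[2]
def cloud(n,D):
    c=C[n];v,u=np.mgrid[0:480,0:640];P=np.stack([u*D,v*D,D],-1)@np.linalg.inv(c["mtx"]).T
    return (P-c["t"])@c["R"]
def proj(n,X):
    c=C[n];q=c["mtx"]@(c["R"]@np.asarray(X)+c["t"]);return q[:2]/q[2]
def tri(a,b):
    (o1,d1),(o2,d2)=ray("side",a),ray("top",b);A=np.stack([d1,-d2],1)
    k=np.linalg.lstsq(A,o2-o1,rcond=None)[0];p,q=o1+k[0]*d1,o2+k[1]*d2
    return (p+q)/2,np.linalg.norm(p-q)
E
python3 - <<'E'
from h import *
s=cv2.imread("pics/side0.png");t=cv2.imread("pics/top0.png")
def cr(im,x,y,w,h,f):return cv2.resize(im[y:y+h,x:x+w],None,fx=f,fy=f,interpolation=cv2.INTER_CUBIC)
a=cr(s,145,235,133,100,3);b=cr(t,130,135,133,100,3);c=cr(s,295,150,100,100,3);c=cv2.resize(c,(399,300));d=cv2.resize(cr(t,360,190,100,100,3),(399,300))
cv2.imwrite("pics/crop.png",np.vstack([np.hstack([a,b]),np.hstack([c,d])]))
for n in C:
    print(n,-C[n]["R"].T@C[n]["t"])
    P=cloud(n,np.load(n+"0.npy"));Z=P[...,2]
    m=(P[...,0]>.4)&(P[...,0]<.75)&(abs(P[...,1])<.6)
    print(np.histogram(Z[m],bins=np.arange(-.01,.2,.01)))
print(plane("top",(411,243),0),plane("top",(210,225),.062),plane("top",(297,341),.035),plane("top",(311,160),.0))
E
```

```text
side [0.26068652 0.64897859 0.66792374]
(array([30346, 34561,  2439,   958,  1000,   782,   997,  4597,   398,
         467,   594,   844,   417,   271,   183,     0,     0,     0,
           0,     0]), array([-0.01,  0.  ,  0.01,  0.02,  0.03,  0.04,  0.05,  0.06,  0.07,
        0.08,  0.09,  0.1 ,  0.11,  0.12,  0.13,  0.14,  0.15,  0.16,
        0.17,  0.18,  0.19]))
top [0.41378599 0.01626315 1.06163708]
(array([78166, 36049,  2848,   202,   404,   273,  2104,  4202,   362,
         549,   822,  1057,   427,   195,   163,     1,     0,     0,
           0,     0]), array([-0.01,  0.  ,  0.01,  0.02,  0.03,  0.04,  0.05,  0.06,  0.07,
        0.08,  0.09,  0.1 ,  0.11,  0.12,  0.13,  0.14,  0.15,  0.16,
        0.17,  0.18,  0.19]))
[ 0.61661655 -0.18034139  0.        ] [0.62744933 0.16350303 0.062     ] [0.44210048 0.01595365 0.035     ] [ 0.76413346 -0.00194564  0.        ]
```

View pics/crop.png

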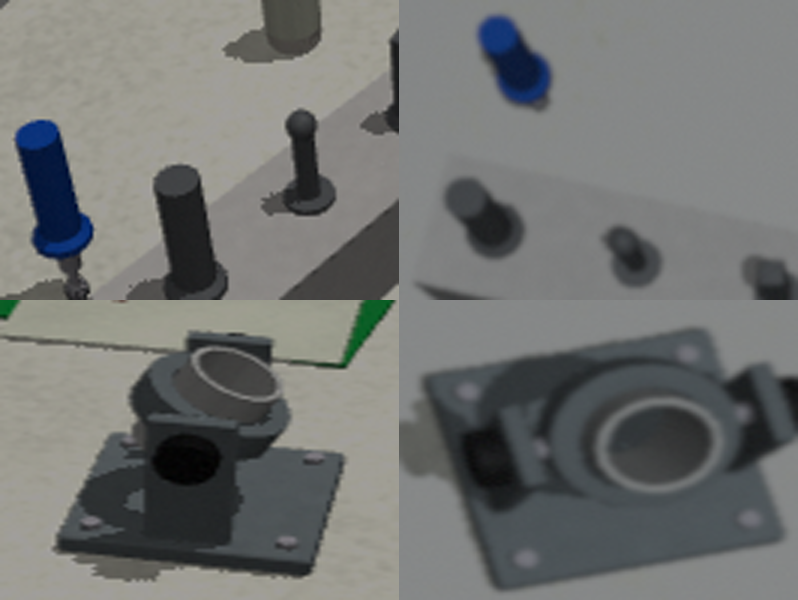

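The candidates are: the grey thick round handle in the rack's left pocket, side (204,296) and top (153,201); the blue lookalike, side (157,280), which stands on the desk and is not meant; the ball-topped probe, side (245,277); and the square driver, side (281,250). The grey one in the left pocket fits: thick, round, plain, flat top. In the crop, the barrel mouth is at about top (425,238) and side (354,176).

```bash
python3 - <<'E'
from h import *
s=cv2.imread("pics/side0.png");t=cv2.imread("pics/top0.png")
P={n:cloud(n,np.load(n+"0.npy")) for n in C}
r=lambda a:np.round(np.asarray(a)*1000,1)
print("handle top",tri((204.3,296),(152.7,201)))
for n in C:
    p=P[n].reshape(-1,3)
    def sel(c,R,z0,z1):return p[(np.hypot(p[:,0]-c[0],p[:,1]-c[1])<R)&(p[:,2]>z0)&(p[:,2]<z1)]
    for nm,c,R,z0,z1 in(("base",(.617,-.18),.1,.009,.019),("rack",(.627,.163),.14,.055,.066)):
        q=sel(c,R,z0,z1);b=cv2.minAreaRect((q[:,:2]*1000).astype(np.float32));print(n,nm,len(q),b,"z",r(np.median(q[:,2])))
    q=sel((.64,.245),.05,.075,.16);zt=np.percentile(q[:,2],98);k=q[q[:,2]>zt-.004]
    print(n,"tool top",r(zt),len(k),"bbox centre",r((k.min(0)+k.max(0))/2),"med",r(np.median(k,0)))
    q=sel((.60,-.19),.07,.10,.2);print(n,"barrel zmax",r(np.percentile(q[:,2],[50,90,99])))
# rim ellipses: grow bright ring near the mouth
for n,im,(cx,cy) in(("side",s,(354,176)),("top",t,(425,238))):
    g=cv2.cvtColor(im,6);w=g[cy-24:cy+25,cx-28:cx+29]
    for th in (90,105,120,135,150,165):
        m=(w>th).astype(np.uint8);cs,h=cv2.findContours(m,cv2.RETR_CCOMP,cv2.CHAIN_APPROX_NONE)
        for i,c in enumerate(cs):
            if len(c)>40 and cv2.contourArea(c)<1500:
                e=cv2.fitEllipse(c);print(n,th,"hole" if h[0][i][3]>=0 else "outer",np.round([e[0][0]+cx-28,e[0][1]+cy-24,*e[1],e[2]],1))
E
```

```text
handle top (array([0.64820622, 0.24264561, 0.13399687]), np.float64(0.0010741754062597243))
side base 1590 ((617.9693603515625, -178.88522338867188), (130.017822265625, 136.33670043945312), 14.439066886901855) z 13.9
side rack 4622 ((656.392333984375, 159.21261596679688), (238.69744873046875, 127.36841583251953), 77.51060485839844) z 62.0
side tool top 138.3 151 bbox centre [648.5 244.  136.8] med [648.  244.8 136.8]
side barrel zmax [107.  114.1 122.2]
top base 2872 ((616.3265991210938, -177.82904052734375), (130.15484619140625, 129.86672973632812), 14.51512622833252) z 12.7
top rack 5696 ((662.736083984375, 160.2841033935547), (236.81292724609375, 138.92811584472656), 78.2202377319336) z 60.8
top tool top 138.5 128 bbox centre [647.9 244.  137.4] med [647.7 243.7 136.1]
top barrel zmax [106.4 114.1 122. ]
side 90 hole [354.  174.   12.6  22.8 123.8]
side 105 outer [334.2 188.9  15.8  45.7 172.3]
side 105 outer [366.6 181.7  26.9  46.  123.7]
side 105 outer [358.  159.7  18.2  68.1  93. ]
side 120 outer [373.3 185.2  20.5  33.9 175.2]
side 120 outer [345.3 209.   27.2  87.4 160.6]
side 120 outer [357.9 159.6  18.1  67.   92.9]
side 135 outer [373.4 185.2  20.4  33.6 175.5]
side 135 outer [332.6 185.1  13.2  37.7 173.6]
side 135 outer [358.  159.4  17.7  67.4  92.9]
side 150 outer [373.7 185.3  19.4  33.4 175.2]
side 150 outer [329.8 180.6   8.4  32.3 179.5]
side 150 outer [357.4 159.4  17.7  66.   92.7]
top 90 outer [425.3 238.   30.3  32.4  40.6]
top 90 hole [425.1 237.6  26.2  28.6  51.1]
top 105 outer [424.9 237.9  28.2  30.4  45.2]
```

```bash
python3 - <<'E'
from h import *
r=lambda a:np.round(np.asarray(a)*1000,1)
P={n:cloud(n,np.load(n+"0.npy")).reshape(-1,3) for n in C}
yaw=np.radians(14.5);X=np.array([np.cos(yaw),np.sin(yaw),0]);Y=np.array([-X[1],X[0],0]);Zw=np.array([0,0,1.])
piv=np.array([.617,-.1785,.085])
print("tri mouth",tri((355,176),(425.1,237.7)))
for n in C:
    p=P[n]-piv; t=np.radians(28);
    for it in range(8):
        x=np.cos(t)*X+np.sin(t)*Zw; z=-np.sin(t)*X+np.cos(t)*Zw
        L=np.stack([p@x,p@Y,p@z],1);rad=np.hypot(L[:,0],L[:,1])
        a=L[(rad>28)] if 0 else L[(rad>.029)&(rad<.038)&(L[:,2]>-.005)&(L[:,2]<.03)&(abs(L[:,1])<.032)]
        h=np.histogram(a[:,2],bins=np.arange(-.005,.031,.002));k=h[1][h[0].argmax()]+.001
        q=a[abs(a[:,2]-k)<.003]; c=np.linalg.lstsq(np.c_[q[:,:2],np.ones(len(q))],q[:,2],rcond=None)[0]
        t-=np.arctan(c[0]) if it<6 else 0
    print(n,"ring plane tilt",np.degrees(t),"k",r(k),len(q),"slopes",c)
    b=L[(rad<.032)&(L[:,2]>k+.010)&(L[:,2]<k+.045)]
    hh=np.histogram(b[:,2],bins=np.arange(k+.010,k+.045,.002));print([(round(float(e)*1000,1),int(v)) for e,v in zip(hh[1],hh[0])])
    top=b[(np.hypot(b[:,0],b[:,1])>.02)];zt=np.percentile(top[:,2],97);m=top[top[:,2]>zt-.004]
    (cx,cy),R,_=cv2.fitEllipse(m[:,:2].astype(np.float32)*1000)if len(m)>5 else((0,0),0,0)
    print("rim z",r(zt),len(m),"centre offs",cx,cy,R,"bbox",r(m.min(0)),r(m.max(0)))
E
```

```text
tri mouth (array([ 0.60441686, -0.18307008,  0.10779063]), np.float64(0.0013273955716484832))
side ring plane tilt 31.859804023010515 k 8.0 86 slopes [0.02522714 0.02242132 0.00779095]
[(18.0, 43), (20.0, 40), (22.0, 34), (24.0, 58), (26.0, 44), (28.0, 50), (30.0, 30), (32.0, 13), (34.0, 0), (36.0, 0), (38.0, 0), (40.0, 0), (42.0, 0), (44.0, 0), (46.0, 0), (48.0, 0), (50.0, 0)]
rim z 32.0 76 centre offs 3.1384148597717285 -0.3180786967277527 (47.66031265258789, 48.91080856323242) bbox [-20.7 -27.2  28. ] [28. 25. 33.]
top ring plane tilt 55.072689129774076 k -4.0 110 slopes [-0.03098531  0.00394087 -0.00226115]
[(6.0, 48), (8.0, 33), (10.0, 31), (12.0, 32), (14.0, 35), (16.0, 44), (18.0, 39), (20.0, 49), (22.0, 65), (24.0, 77), (26.0, 72), (28.0, 32), (30.0, 24), (32.0, 24), (34.0, 30), (36.0, 23), (38.0, 7)]
rim z 30.1 94 centre offs 2.216616630554199 0.8714563846588135 (47.77488327026367, 62.47916030883789) bbox [-31.1 -24.7  26.1] [16.6 26.2 33.3]
```

```bash
python3 - <<'E'
from h import *
r=lambda a:np.round(np.asarray(a)*1000,1)
yaw=np.radians(14.5);X=np.array([np.cos(yaw),np.sin(yaw),0]);Y=np.array([-X[1],X[0],0]);Zw=np.array([0,0,1.])
piv=np.array([.617,-.1785,.085]);B=np.stack([X,Y,Zw],1)
def plane3(q,tol):
    # ransac plane
    rng=np.random.default_rng(0);best=None;bn=0
    for _ in range(3000):
        a=q[rng.choice(len(q),3,False)];n=np.cross(a[1]-a[0],a[2]-a[0]);l=np.linalg.norm(n)
        if l<5e-5: continue
        n/=l;i=abs((q-a[0])@n)<tol
        if i.sum()>bn: bn=i.sum();best=i
    k=q[best];c=k.mean(0);n=np.linalg.svd(k-c)[2][2];n*=np.sign(n[2]);return n,c,k
for n in C:
    im=cv2.imread(f"pics/{n}0.png");g=cv2.cvtColor(im,6)
    P=(cloud(n,np.load(n+"0.npy"))-piv)@B
    # rim: bright thin pixels
    rad=np.hypot(P[...,0]+.014,P[...,1]);m=(rad<.036)&(P[...,2]>.005)&(P[...,2]<.05)
    rim=m&(g>(88 if n=="top" else 118));q=P[rim]
    nn,c,k=plane3(q,.0015);print(n,"rim",len(q),len(k),"n",nn.round(3),"tilt",np.degrees(np.arctan2(-nn[0],nn[2])).round(1),"c",r(c),"bbox mid",r((k.min(0)+k.max(0))/2),"ext",r(np.ptp(k,0)))
    dark=(np.hypot(P[...,0],P[...,1])<.048)&(abs(P[...,1])<.036)&(P[...,2]>-.03)&(P[...,2]<.045)&(g<(75 if n=="top" else 90));q=P[dark]
    nn,c,k=plane3(q,.0015);print(n,"ring",len(q),len(k),"n",nn.round(3),"tilt",np.degrees(np.arctan2(-nn[0],nn[2])).round(1),"d",r(nn@c),"ext",r(np.ptp(k,0)))
    if n=="top":
        for th in(85,95):
            cs=cv2.findContours((rim if th==85 else m&(g>95)).astype(np.uint8),0,1)[0];e=cv2.fitEllipse(max(cs,key=len));print(e)
E
```

```text
side rim 32 31 n [-0.441  0.009  0.898] tilt 26.1 c [-14.9   1.   26.3] bbox mid [-12.3   0.5  27.5] ext [45.  46.6 22.1]
side ring 805 236 n [-0.435 -0.021  0.9  ] tilt 25.8 d 11.1 ext [68.2 66.9 33.1]
top rim 238 136 n [-0.46  -0.012  0.888] tilt 27.4 c [-13.2  -0.8  25.8] bbox mid [-13.1  -0.2  25.6] ext [46.  49.6 24.9]
top ring 764 149 n [0.636 0.706 0.311] tilt -63.9 d -21.5 ext [33.3 15.3 48.5]
((424.9387512207031, 237.52081298828125), (29.518959045410156, 32.52714157104492), 43.304115295410156)
((424.9322509765625, 237.7732391357422), (29.207412719726562, 31.86545753479004), 46.0762825012207)
```

Call:
{"api": "step_arm", "payload": {
  "plan": [
    [0.55, [126, 260, 0], [0, 0, 31]],
    [0.55, [126, 260, 0], [0, 0, 31]],
    [0.55, [126, 260, 0], [0, 0, 31]],
    [0.55, [126, 260, 0], [0, 0, 31]],
    [0.55, [126, 260, 0], [0, 0, 31]],
    [0.55, [126, 260, 0], [0, 0, 31]],
    [0.55, [126, 260, 0], [0, 0, 31]]
  ]
}}

```text
time_s: 0.8
tool_pos: [0.3975, -0.272, 0.2315]
eef_rot: [0.875, 0.485, 0.0, -0.0]
ft_force: [0.5, 0.4, -0.0]
grip_width: 0.0471
grasp_force: 0.0
```

Call:
{"api": "step_arm", "payload": {
  "plan": [
    [0.55, [126, 260, 0], [0, 0, 31]],
    [0.55, [126, 260, 0], [0, 0, 31]],
    [0.55, [126, 260, 0], [0, 0, 31]],
    [0.55, [126, 260, 0], [0, 0, 31]],
    [0.55, [126, 260, 0], [0, 0, 31]],
    [0.55, [126, 260, 0], [0, 0, 31]],
    [0.55, [126, 260, 0], [0, 0, 31]]
  ]
}}

```text
time_s: 1.5
tool_pos: [0.523, -0.0124, 0.2307]
eef_rot: [0.713, 0.701, 0.0, -0.0]
ft_force: [-0.6, 0.1, -0.4]
grip_width: 0.0468
grasp_force: 0.0
```

Call:
{"api": "step_arm", "payload": {
  "plan": [
    [0.55, [126, 260, 0], [0, 0, 31]],
    [0.55, [126, 260, 0], [0, 0, 31]],
    [0.55, [126, 260, 0], [0, 0, 31]],
    [0.55, [126, 260, 0], [0, 0, 31]],
    [0.55, [126, 260, 0], [0, 0, 31]],
    [0.55, [126, 260, 0], [0, 0, 31]],
    [0.55, [126, 260, 0], [0, 0, 31]],
    [0.55, [126, 260, 0], [0, 0, 31]]
  ]
}}

```text
time_s: 2.3
tool_pos: [0.6482, 0.2436, 0.23]
eef_rot: [0.502, 0.865, -0.001, -0.001]
ft_force: [0.9, -0.9, -0.3]
grip_width: 0.0473
grasp_force: 0.0
```

Call:
{"api": "step_arm", "payload": {
  "plan": [
    [0.55, [0, 0, -40], [0, 0, 0]],
    [0.55, [0, 0, -80], [0, 0, 0]],
    [0.55, [0, 0, -110], [0, 0, 0]],
    [0.55, [0, 0, -125], [0, 0, 0]],
    [0.55, [0, 0, -135], [0, 0, 0]],
    [0.55, [0, 0, -142], [0, 0, 0]],
    [0.55, [0, 0, -147], [0, 0, 0]],
    [0.55, [0, 0, -147], [0, 0, 0]]
  ]
}}

```text
time_s: 3.1
tool_pos: [0.6484, 0.2441, 0.0848]
eef_rot: [0.502, 0.865, 0.0, 0.0]
ft_force: [0.5, -0.4, 0.1]
grip_width: 0.047
grasp_force: 0.0
```

```bash
python3 - <<'E'
from h import *
p,d=env.capture("side");t,_=env.capture("top");cv2.imwrite("pics/g1.png",np.hstack([cv2.resize(p[200:350,130:280],(400,400)),cv2.resize(t[140:290,90:240],(400,400))]))
E
```

```text
(no output)
```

View pics/g1.png

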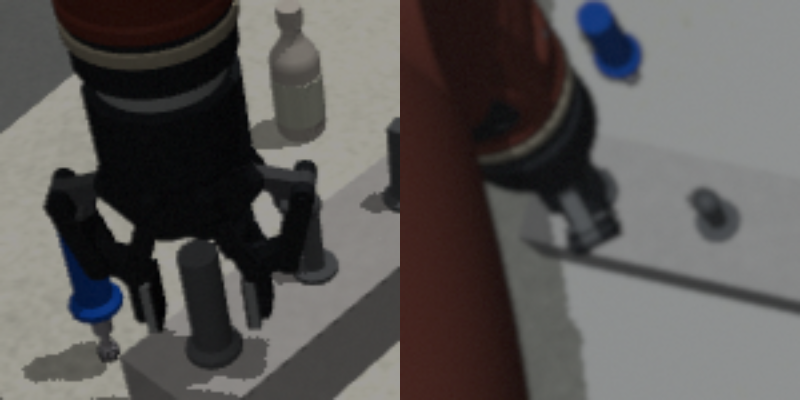

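The side crop shows the grey handle (205,300) between the two pads (150 and 255), well centred. I'll close on it.

Call:
{"api": "step_arm", "payload": {
  "plan": [
    [0.0, [0, 0, 0], [0, 0, 0]],
    [0.0, [0, 0, 0], [0, 0, 0]],
    [0.0, [0, 0, 0], [0, 0, 0]],
    [0.0, [0, 0, 0], [0, 0, 0]],
    [0.0, [0, 0, 0], [0, 0, 0]],
    [0.0, [0, 0, 0], [0, 0, 0]]
  ],
  "newtons": 70
}}

```text
time_s: 3.8
tool_pos: [0.6484, 0.2443, 0.0851]
eef_rot: [0.502, 0.865, 0.0, 0.0]
ft_force: [-0.8, -0.8, 5.4]
grip_width: 0.0198
grasp_force: 68.2
```

```bash
python3 - <<'E'
from h import *
print(env.get_state())
E
```

```text
{'time_s': 3.8, 'qpos': array([1.72133307e-01, 4.07002953e-01, 1.81416759e-01, 1.34409113e+00,
       8.66801056e-05, 1.22372360e+00]), 'dq': array([-1.37375529e-04,  1.21350552e-04, -7.99987792e-04, -1.96368228e-03,
       -1.90468478e-05,  4.33182375e-04]), 'joint_torque': array([-2.22463072e-01, -6.65270662e+01,  4.74079442e+01, -3.81729752e-01,
       -5.41704381e-02,  1.84765566e-03]), 'tool_pos': array([0.64838373, 0.24429467, 0.08507815]), 'eef_rot': array([5.01900804e-01, 8.64925007e-01, 3.92761237e-04, 4.00826389e-04]), 'ft_force': array([-0.78838755, -0.75737253,  5.36373258]), 'moment': array([-0.04650482,  0.15271539, -0.01398828]), 'grasp_force': 68.18576216697693, 'grip_width': 0.019808284570794553}
```

Call:
{"api": "step_arm", "payload": {
  "plan": [
    [0, [0, 0, 6], [0, 0, 0]],
    [0, [0, 0, 16], [0, 0, 0]],
    [0, [0, 0, 30], [0, 0, 0]],
    [0, [0, 0, 50], [0, 0, 0]],
    [0, [0, 0, 75], [0, 0, 0]],
    [0, [0, 0, 105], [0, 0, 0]],
    [0, [0, 0, 135], [0, 0, 0]],
    [0, [0, 0, 155], [0, 0, 0]]
  ]
}}

```text
time_s: 4.6
tool_pos: [0.6486, 0.2442, 0.2433]
eef_rot: [0.502, 0.865, 0.001, 0.001]
ft_force: [-0.3, 1.0, -1.9]
grip_width: 0.02
grasp_force: 68.4
```

```bash
python3 - <<'E'
from h import *
p,d=env.capture("side");cv2.imwrite("pics/l1.png",cv2.resize(p[130:350,120:300],None,fx=2.7,fy=2.7,interpolation=2))
s=env.get_state();print(s["tool_pos"],s["ft_force"],s["eef_rot"],s["grasp_force"])
from scipy.spatial.transform import Rotation as R
z=R.from_quat(s["eef_rot"]).as_matrix()[:,2];print(proj("side",s["tool_pos"]),proj("side",s["tool_pos"]+.0631*z))
E
```

```text
[0.64938492 0.24436812 0.24650949] [1.18607396 0.34057703 1.77512098] [0.5019475  0.86489038 0.00233798 0.002804  ] 68.40544939041138
[191.29560432 233.90659109] [197.9863702  270.49909942]
```

View pics/l1.png

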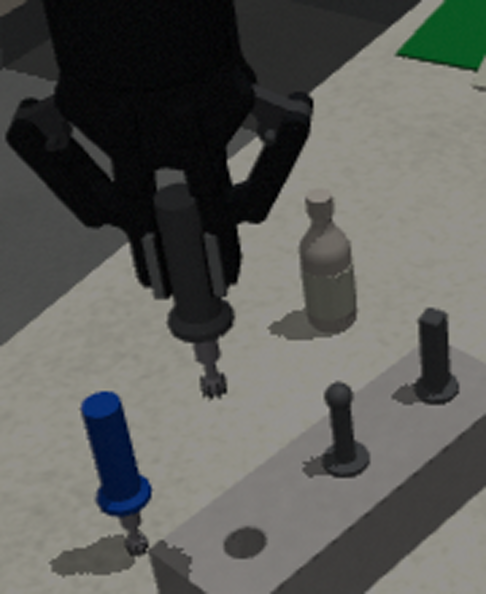

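Side crop: the tool hangs straight in the jaws, flange at about (200,318) and blade at (213,385) in the crop. That matches the projected blade position within about 2 px. The pocket is empty, and probe, driver and spray are undisturbed.

Call:
{"api": "step_arm", "payload": {
  "plan": [
    [0, [-5, -20, 0], [0, 0, 0]],
    [0, [-14, -60, 0], [0, 0, 0]],
    [0, [-23, -105, 0], [0.8, -3.2, 0]],
    [0, [-34, -155, 0], [2.0, -7.7, 0]],
    [0, [-45, -205, 0], [3.3, -12.8, 0]],
    [0, [-55, -255, 0], [4.6, -18.0, 0]],
    [0, [-64, -300, 0], [5.8, -22.5, 0]],
    [0, [-72, -340, 0], [6.63, -25.66, 0]]
  ]
}}

```text
time_s: 5.45
tool_pos: [0.5749, -0.0974, 0.2397]
eef_rot: [0.488, 0.842, 0.162, 0.165]
ft_force: [0.9, 0.1, -1.5]
grip_width: 0.0198
grasp_force: 68.6
```

Call:
{"api": "step_arm", "payload": {
  "plan": [
    [0, [-8, -30, 0], [0, 0, 0]],
    [0, [-16, -60, 0], [0, 0, 0]],
    [0, [-24, -85, 0], [0, 0, 0]],
    [0, [-30, -100, 0], [0, 0, 0]],
    [0, [-30, -100, 0], [0, 0, 0]],
    [0, [-30, -100, 0], [0, 0, 0]],
    [0, [-30, -100, 0], [0, 0, 0]]
  ]
}}

```text
time_s: 6.15
tool_pos: [0.5462, -0.195, 0.2394]
eef_rot: [0.488, 0.842, 0.161, 0.163]
ft_force: [0.4, -0.4, -1.4]
grip_width: 0.0194
grasp_force: 68.8
```

```bash
cat >> h.py <<'E'
from scipy.spatial.transform import Rotation as Ro
yaw=np.radians(14.5);X=np.array([np.cos(yaw),np.sin(yaw),0]);Y=np.array([-X[1],X[0],0]);Zw=np.array([0,0,1.])
piv=np.array([.617,-.1785,.085]);T=np.radians(26.5)
xc=np.cos(T)*X+np.sin(T)*Zw;nc=-np.sin(T)*X+np.cos(T)*Zw;B=np.stack([xc,Y,nc],1)
BL=.0631
def rep():
    s=env.get_state();M=Ro.from_quat(s["eef_rot"]).as_matrix();z=M[:,2];b=s["tool_pos"]+BL*z
    print("t",round(s["time_s"],2),"tcp",(s["tool_pos"]*1e3).round(1),"blade clampxy,height over pivot(mm)",((b-piv)@B*1e3).round(2),"axis err deg",np.degrees(np.cross(-z,nc)@B).round(2),"F clamp",(s["ft_force"]@B).round(2),"dq",abs(s["dq"]).max().round(3));return s
E
python3 - <<'E'
from h import *
s=rep();print(s["qpos"].round(2))
p,d=env.capture("side");t,_=env.capture("top");cv2.imwrite("pics/h1.png",np.hstack([cv2.resize(p[90:240,280:430],(400,400),interpolation=2),cv2.resize(t[170:290,360:480],(400,400),interpolation=2)]))
s=rep();z=Ro.from_quat(s["eef_rot"]).as_matrix()[:,2];b=s["tool_pos"]+BL*z
print(proj("side",b),proj("top",b),proj("side",s["tool_pos"]-z*.05),proj("side",piv+.0296*nc),proj("top",piv+.0296*nc))
E
```

```text
t 6.15 tcp [ 546.2 -195.   239.4] blade clampxy,height over pivot(mm) [  3.86   1.79 107.5 ] axis err deg [-0.02  0.01  0.  ] F clamp [-0.43 -0.52 -1.4 ] dq 0.008
[-0.78 -0.39 -0.41  1.31  0.39  0.32]
t 6.25 tcp [ 546.3 -194.9  239.5] blade clampxy,height over pivot(mm) [  3.99   1.85 107.5 ] axis err deg [-0.02  0.02 -0.  ] F clamp [-0.43 -0.32 -1.2 ] dq 0.004
[372.54505671 144.20306223] [439.42425368 249.11093143] [405.25524024  94.96085129] [354.57916211 174.65486937] [424.90774095 237.76113431]
```

View pics/h1.png

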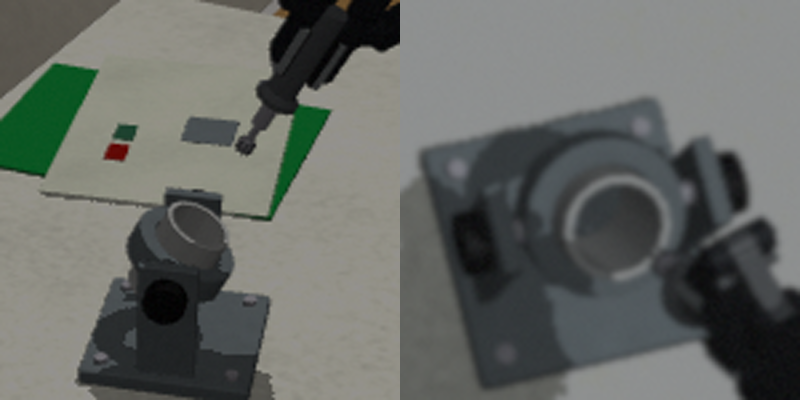

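The crop shows the blade at side (372,145) and top (439,249), less than 1 px from the prediction. The mouth ellipse agrees with the model too. Next I approach to just above the lowest point.

Call:
{"api": "step_arm", "payload": {
  "plan": [
    [0, [-11, -4, -6], [0, 0, 0]],
    [0, [-22, -7.6, -11.6], [0, 0, 0]],
    [0, [-15, -5.8, -26], [0, 0, 0]],
    [0, [-7, -3.7, -42], [0, 0, 0]],
    [0, [0, -2, -57], [0, 0, 0]],
    [0, [5, -0.6, -67.5], [0, 0, 0]],
    [0, [5, -0.6, -67.5], [0, 0, 0]],
    [0, [5, -0.6, -67.5], [0, 0, 0]]
  ]
}}

```text
time_s: 7.05
tool_pos: [0.5507, -0.1965, 0.172]
eef_rot: [0.489, 0.842, 0.161, 0.163]
ft_force: [-0.7, 0.6, -0.9]
grip_width: 0.0199
grasp_force: 68.9
```

```bash
python3 - <<'E'
from h import *
F=[]
for i in range(6): env.capture("side");F.append(env.get_state()["ft_force"]@B)
rep();print(np.mean(F,0),np.std(F,0))
E
```

```text
t 7.35 tcp [ 551.1 -196.7  172.5] blade clampxy,height over pivot(mm) [-22.09  -1.19  45.66] axis err deg [0.05 0.03 0.  ] F clamp [-0.74 -0.81 -1.15] dq 0.004
[-0.58412873  0.02631239 -0.96168055] [0.52418264 0.49614846 0.31662578]
```

Call:
{"api": "step_arm", "payload": {
  "plan": [
    [0, [0.8, 1.4, -2], [0, 0, 0]],
    [0, [1.7, 1.7, -4], [0, 0, 0]],
    [0, [2.6, 1.9, -6], [0, 0, 0]],
    [0, [3.5, 2.2, -7.8], [0, 0, 0]],
    [0, [3.5, 2.2, -7.8], [0, 0, 0]]
  ]
}}

```text
time_s: 7.85
tool_pos: [0.5546, -0.1941, 0.1638]
eef_rot: [0.489, 0.842, 0.161, 0.163]
ft_force: [-0.8, -0.3, 0.0]
grip_width: 0.0202
grasp_force: 68.9
```

```bash
cat >> h.py <<'E'
def feel(k=6):
    F=[]
    for i in range(k): env.capture("side");F.append(env.get_state()["ft_force"]@B)
    rep();print("mean F",np.mean(F,0).round(2))
E
python3 -c "from h import *;feel()"
```

```text
t 8.15 tcp [ 554.5 -194.2  164.1] blade clampxy,height over pivot(mm) [-22.38   0.41  36.44] axis err deg [0.   0.01 0.  ] F clamp [-0.45  1.14  1.28] dq 0.001
mean F [-0.61  0.32  0.61]
```

Call:
{"api": "step_arm", "payload": {
  "plan": [
    [0, [0.4, 0.1, -0.9], [0, 0, 0]],
    [0, [0.8, 0.2, -1.7], [0, 0, 0]],
    [0, [1.1, 0.2, -2.2], [0, 0, 0]],
    [0, [1.1, 0.2, -2.2], [0, 0, 0]]
  ]
}}

```text
time_s: 8.55
tool_pos: [0.5557, -0.1941, 0.1619]
eef_rot: [0.489, 0.842, 0.161, 0.163]
ft_force: [-2.0, 0.2, 1.3]
grip_width: 0.0198
grasp_force: 68.9
```

```bash
python3 -c "
from h import *
feel()
c=[-22.3*np.array([np.cos(a),np.sin(a)]) for a in np.radians(np.arange(0,361,7.5))]
for j in range(0,48,8):
    print([list(((B[:,0]*(c[i][0]-c[j][0])+B[:,1]*(c[i][1]-c[j][1]))).round(1)) for i in range(j+1,j+9)])
"
```

```text
t 8.85 tcp [ 555.6 -194.   161.9] blade clampxy,height over pivot(mm) [-22.34   0.3   33.94] axis err deg [0.01 0.01 0.  ] F clamp [-2.03  0.78  2.37] dq 0.002
mean F [-0.89  0.5   2.07]
[[np.float64(0.9), np.float64(-2.8), np.float64(0.1)], [np.float64(2.1), np.float64(-5.4), np.float64(0.3)], [np.float64(3.6), np.float64(-7.9), np.float64(0.8)], [np.float64(5.4), np.float64(-10.1), np.float64(1.3)], [np.float64(7.4), np.float64(-12.1), np.float64(2.1)], [np.float64(9.6), np.float64(-13.8), np.float64(2.9)], [np.float64(12.0), np.float64(-15.2), np.float64(3.9)], [np.float64(14.5), np.float64(-16.2), np.float64(5.0)]]
[[np.float64(2.6), np.float64(-0.7), np.float64(1.2)], [np.float64(5.2), np.float64(-1.0), np.float64(2.4)], [np.float64(7.8), np.float64(-0.9), np.float64(3.7)], [np.float64(10.4), np.float64(-0.4), np.float64(5.0)], [np.float64(12.9), np.float64(0.4), np.float64(6.3)], [np.float64(15.2), np.float64(1.6), np.float64(7.6)], [np.float64(17.4), np.float64(3.2), np.float64(8.8)], [np.float64(19.3), np.float64(5.0), np.float64(10.0)]]
[[np.float64(1.7), np.float64(2.1), np
[... 1042 characters left out ...]
np.float64(-5.0)], [np.float64(-12.9), np.float64(-0.4), np.float64(-6.3)], [np.float64(-15.2), np.float64(-1.6), np.float64(-7.6)], [np.float64(-17.4), np.float64(-3.2), np.float64(-8.8)], [np.float64(-19.3), np.float64(-5.0), np.float64(-10.0)]]
[[np.float64(-1.7), np.float64(-2.1), np.float64(-1.1)], [np.float64(-3.1), np.float64(-4.5), np.float64(-2.1)], [np.float64(-4.2), np.float64(-7.0), np.float64(-2.9)], [np.float64(-5.0), np.float64(-9.7), np.float64(-3.6)], [np.float64(-5.5), np.float64(-12.6), np.float64(-4.2)], [np.float64(-5.6), np.float64(-15.4), np.float64(-4.6)], [np.float64(-5.4), np.float64(-18.3), np.float64(-4.9)], [np.float64(-4.8), np.float64(-21.2), np.float64(-5.0)]]
```

Call:
{"api": "step_arm", "payload": {
  "plan": [
    [0, [0.9, -2.8, 0.1], [0, 0, 0]],
    [0, [2.1, -5.4, 0.3], [0, 0, 0]],
    [0, [3.6, -7.9, 0.8], [0, 0, 0]],
    [0, [5.4, -10.1, 1.3], [0, 0, 0]],
    [0, [7.4, -12.1, 2.1], [0, 0, 0]],
    [0, [9.6, -13.8, 2.9], [0, 0, 0]],
    [0, [12.0, -15.2, 3.9], [0, 0, 0]],
    [0, [14.5, -16.2, 5.0], [0, 0, 0]]
  ]
}}

```text
time_s: 9.65
tool_pos: [0.5702, -0.2104, 0.1668]
eef_rot: [0.489, 0.842, 0.161, 0.163]
ft_force: [-3.2, 1.0, 0.9]
grip_width: 0.0199
grasp_force: 69.1
```

```bash
python3 -c "
from h import *
feel()"
```

```text
t 9.95 tcp [ 570.5 -210.4  167.3] blade clampxy,height over pivot(mm) [-10.68 -19.3   34.21] axis err deg [ 0.05  0.05 -0.  ] F clamp [0.46 0.76 2.03] dq 0.002
mean F [0.81 0.56 1.62]
```

Call:
{"api": "step_arm", "payload": {
  "plan": [
    [0, [2.6, -0.7, 1.1], [0, 0, 0]],
    [0, [5.2, -1.0, 2.3], [0, 0, 0]],
    [0, [7.8, -0.9, 3.5], [0, 0, 0]],
    [0, [10.4, -0.4, 4.8], [0, 0, 0]],
    [0, [12.9, 0.4, 6.1], [0, 0, 0]],
    [0, [15.2, 1.6, 7.3], [0, 0, 0]],
    [0, [17.4, 3.2, 8.5], [0, 0, 0]],
    [0, [19.3, 5.0, 9.7], [0, 0, 0]]
  ]
}}

```text
time_s: 10.75
tool_pos: [0.5897, -0.2053, 0.1768]
eef_rot: [0.489, 0.842, 0.161, 0.163]
ft_force: [-2.2, -1.2, 0.8]
grip_width: 0.0197
grasp_force: 69.1
```

```bash
python3 -c "
from h import *
feel()"
```

```text
t 11.05 tcp [ 589.7 -205.   176.8] blade clampxy,height over pivot(mm) [ 11.44 -18.85  33.83] axis err deg [-0.    0.06 -0.  ] F clamp [0.82 0.5  1.14] dq 0.004
mean F [0.84 1.34 1.77]
```

Call:
{"api": "step_arm", "payload": {
  "plan": [
    [0, [1.7, 2.1, 1.1], [0, 0, 0]],
    [0, [3.1, 4.5, 2.1], [0, 0, 0]],
    [0, [4.2, 7.0, 2.9], [0, 0, 0]],
    [0, [5.0, 9.7, 3.6], [0, 0, 0]],
    [0, [5.5, 12.6, 4.2], [0, 0, 0]],
    [0, [5.6, 15.4, 4.6], [0, 0, 0]],
    [0, [5.4, 18.3, 4.8], [0, 0, 0]],
    [0, [4.8, 21.2, 4.9], [0, 0, 0]]
  ]
}}

```text
time_s: 11.85
tool_pos: [0.5944, -0.1839, 0.1817]
eef_rot: [0.488, 0.842, 0.161, 0.163]
ft_force: [-0.4, -1.8, 2.1]
grip_width: 0.0196
grasp_force: 69.1
```

```bash
python3 -c "
from h import *
feel()"
```

```text
t 12.15 tcp [ 594.3 -183.7  181.4] blade clampxy,height over pivot(mm) [22.22  0.74 33.59] axis err deg [-0.04  0.03  0.  ] F clamp [0.35 0.94 2.3 ] dq 0.004
mean F [0.09 1.14 1.95]
```

Call:
{"api": "step_arm", "payload": {
  "plan": [
    [0, [-0.9, 2.7, -0.1], [0, 0, 0]],
    [0, [-2.1, 5.3, -0.3], [0, 0, 0]],
    [0, [-3.6, 7.8, -0.8], [0, 0, 0]],
    [0, [-5.4, 10.0, -1.3], [0, 0, 0]],
    [0, [-7.4, 12.0, -2.1], [0, 0, 0]],
    [0, [-9.6, 13.6, -2.9], [0, 0, 0]],
    [0, [-12.0, 14.9, -3.9], [0, 0, 0]],
    [0, [-14.5, 15.9, -5.0], [0, 0, 0]]
  ]
}}

```text
time_s: 12.95
tool_pos: [0.5796, -0.168, 0.1764]
eef_rot: [0.488, 0.842, 0.161, 0.163]
ft_force: [1.4, -1.9, 1.9]
grip_width: 0.0194
grasp_force: 69.0
```

```bash
python3 -c "
from h import *
feel()"
```

```text
t 13.25 tcp [ 579.4 -168.   175.9] blade clampxy,height over pivot(mm) [10.27 19.63 33.37] axis err deg [-0.03 -0.04 -0.  ] F clamp [-2.46  0.79  1.41] dq 0.003
mean F [-1.86 -0.06  2.01]
```

Call:
{"api": "step_arm", "payload": {
  "plan": [
    [0, [-2.6, 0.7, -1.1], [0, 0, 0]],
    [0, [-5.2, 1.0, -2.3], [0, 0, 0]],
    [0, [-7.8, 0.9, -3.6], [0, 0, 0]],
    [0, [-10.4, 0.4, -4.9], [0, 0, 0]],
    [0, [-12.9, -0.4, -6.2], [0, 0, 0]],
    [0, [-15.2, -1.6, -7.5], [0, 0, 0]],
    [0, [-17.4, -3.2, -8.7], [0, 0, 0]],
    [0, [-19.3, -5.0, -9.8], [0, 0, 0]]
  ]
}}

```text
time_s: 14.05
tool_pos: [0.5602, -0.1732, 0.1665]
eef_rot: [0.489, 0.842, 0.161, 0.163]
ft_force: [-0.5, -0.4, 2.6]
grip_width: 0.0196
grasp_force: 69.1
```

```bash
python3 -c "
from h import *
feel()"
```

```text
t 14.35 tcp [ 560.2 -173.3  166.3] blade clampxy,height over pivot(mm) [-11.85  19.24  33.63] axis err deg [ 0.01 -0.04 -0.  ] F clamp [-2.19 -0.01  1.61] dq 0.006
mean F [-1.85 -0.57  1.94]
```

Call:
{"api": "step_arm", "payload": {
  "plan": [
    [0, [-1.7, -2.1, -1.1], [0, 0, 0]],
    [0, [-3.1, -4.5, -2.1], [0, 0, 0]],
    [0, [-4.2, -7.0, -2.9], [0, 0, 0]],
    [0, [-5.0, -9.7, -3.5], [0, 0, 0]],
    [0, [-5.4, -12.6, -4.1], [0, 0, 0]],
    [0, [-5.4, -15.4, -4.4], [0, 0, 0]],
    [0, [-5.1, -18.3, -4.7], [0, 0, 0]],
    [0, [-4.4, -21.2, -4.8], [0, 0, 0]]
  ]
}}

```text
time_s: 15.15
tool_pos: [0.5559, -0.1945, 0.1616]
eef_rot: [0.489, 0.842, 0.161, 0.163]
ft_force: [-1.9, 1.1, 1.4]
grip_width: 0.0198
grasp_force: 69.1
```

```bash
python3 -c "
from h import *
feel()"
```

```text
t 15.45 tcp [ 556.1 -194.7  161.9] blade clampxy,height over pivot(mm) [-22.12  -0.52  33.89] axis err deg [ 0.06 -0.    0.  ] F clamp [-0.87 -1.24  1.38] dq 0.003
mean F [-0.69 -0.98  1.76]
```

The circle is closed with about 2.7–3 N throughout. I retract along the barrel axis.

Call:
{"api": "step_arm", "payload": {
  "plan": [
    [0, [-1.3, -0.3, 2.7], [0, 0, 0]],
    [0, [-4.3, -1.1, 9], [0, 0, 0]],
    [0, [-10, -2.6, 20.6], [0, 0, 0]],
    [0, [-18, -4.6, 37], [0, 0, 0]],
    [0, [-26, -6.7, 54], [0, 0, 0]],
    [0, [-32, -8, 80], [0, 0, 0]],
    [0, [-32, -8, 100], [0, 0, 0]],
    [0, [-32, -8, 100], [0, 0, 0]]
  ]
}}

```text
time_s: 16.25
tool_pos: [0.5246, -0.2033, 0.266]
eef_rot: [0.488, 0.842, 0.16, 0.166]
ft_force: [0.1, -0.3, -2.6]
grip_width: 0.0201
grasp_force: 69.0
```

Call:
{"api": "step_arm", "payload": {
  "plan": [
    [0, [15, 20, 0], [-0.8, 3.2, 0]],
    [0, [32, 60, 0], [-2.0, 7.7, 0]],
    [0, [45, 105, 0], [-3.3, 12.8, 0]],
    [0, [60, 150, 0], [-4.6, 18.0, 0]],
    [0, [75, 195, 0], [-5.8, 22.5, 0]],
    [0, [90, 240, 0], [-6.63, 25.66, 0]],
    [0, [100, 280, 0], [-6.63, 25.66, 0]],
    [0, [104, 310, 0], [-6.63, 25.66, 0]]
  ]
}}

```text
time_s: 17.05
tool_pos: [0.6281, 0.1107, 0.2598]
eef_rot: [0.501, 0.865, -0.0, -0.001]
ft_force: [0.7, 0.1, -1.0]
grip_width: 0.0196
grasp_force: 69.0
```

Call:
{"api": "step_arm", "payload": {
  "plan": [
    [0, [6, 40, 0], [0, 0, 0]],
    [0, [12, 80, 0], [0, 0, 0]],
    [0, [18, 115, 0], [0, 0, 0]],
    [0, [20, 130, 0], [0, 0, 0]],
    [0, [20, 136, 0], [0, 0, 0]],
    [0, [20, 136, 0], [0, 0, 0]],
    [0, [20, 136, 0], [0, 0, 0]],
    [0, [20, 136, 0], [0, 0, 0]]
  ]
}}

```text
time_s: 17.85
tool_pos: [0.6481, 0.2424, 0.2619]
eef_rot: [0.502, 0.865, -0.0, 0.0]
ft_force: [-0.7, -0.1, -0.7]
grip_width: 0.0202
grasp_force: 69.0
```

```bash
python3 - <<'E'
from h import *
p,d=env.capture("side");t,_=env.capture("top")
cv2.imwrite("pics/b1.png",np.hstack([cv2.resize(p[170:370,140:290],(450,600),interpolation=2),cv2.resize(t[150:300,100:200],(340,600),interpolation=2)]))
s=rep();z=Ro.from_quat(s["eef_rot"]).as_matrix()[:,2];b=s["tool_pos"]+BL*z
print(s["eef_rot"],proj("side",b),proj("top",b),"pocket pred",proj("side",[.648,.244,.062]),proj("top",[.648,.244,.062]))
E
```

```text
t 17.95 tcp [648.1 242.7 262. ] blade clampxy,height over pivot(mm) [172.21 399.96  41.45] axis err deg [  0.   -25.55  -0.  ] F clamp [-0.4  -0.96 -1.41] dq 0.006
[5.02425043e-01 8.64620760e-01 5.70976514e-05 1.19657530e-04] [198.15945179 261.45219435] [142.17564697 189.34350707] pocket pred [210.71592038 331.0666683 ] [161.68800641 211.72062882]
```

View pics/b1.png

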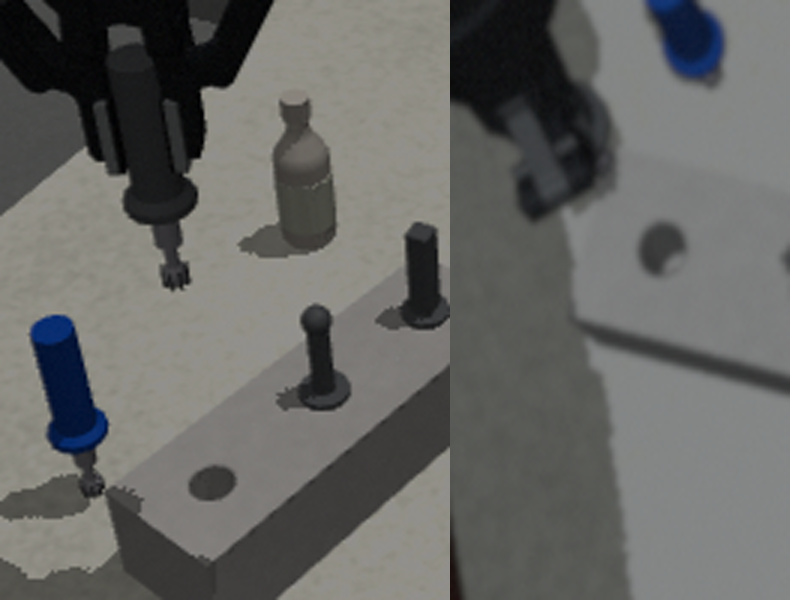

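The pocket is at side (210.7,331.0) and top (162.6,212.3), as predicted. The blade is at side (198,261), also as predicted. I lower the tool into its pocket.

Call:
{"api": "step_arm", "payload": {
  "plan": [
    [0, [0.3, 1.5, -35], [0, 0, 0]],
    [0, [0.3, 1.5, -75], [0, 0, 0]],
    [0, [0.3, 1.5, -100], [0, 0, 0]],
    [0, [0.3, 1.5, -115], [0, 0, 0]],
    [0, [0.3, 1.5, -130], [0, 0, 0]],
    [0, [0.3, 1.5, -145], [0, 0, 0]],
    [0, [0.3, 1.5, -158], [0, 0, 0]],
    [0, [0.3, 1.5, -168], [0, 0, 0]]
  ]
}}

```text
time_s: 18.75
tool_pos: [0.6485, 0.2451, 0.0931]
eef_rot: [0.502, 0.865, 0.0, 0.0]
ft_force: [0.3, 0.2, -1.2]
grip_width: 0.0201
grasp_force: 69.0
```

Call:
{"api": "step_arm", "payload": {
  "plan": [
    [0, [0, 0, -3], [0, 0, 0]],
    [0, [0, 0, -5.5], [0, 0, 0]],
    [0, [0, 0, -7], [0, 0, 0]],
    [0, [0, 0, -7.5], [0, 0, 0]],
    [0, [0, 0, -7.5], [0, 0, 0]],
    [0, [0, 0, -7.5], [0, 0, 0]]
  ]
}}

```text
time_s: 19.35
tool_pos: [0.6485, 0.2452, 0.0867]
eef_rot: [0.502, 0.865, 0.0, 0.0]
ft_force: [-0.3, 0.2, -0.8]
grip_width: 0.0196
grasp_force: 69.0
```

```bash
python3 - <<'E'
from h import *
F=[]
for i in range(5): env.capture("side");F.append(env.get_state()["ft_force"])
s=rep();print(np.mean(F,0))
E
```

```text
t 19.6 tcp [648.4 245.2  86.4] blade clampxy,height over pivot(mm) [  94.6   402.31 -116.09] axis err deg [ -0.   -25.55   0.  ] F clamp [-0.55 -0.2  -0.95] dq 0.002
[-0.20654108  0.21482015 -0.85890122]
```

Still free, about 1.3 mm above the seat. I lower the rest and shift y by 0.9 mm.

Call:
{"api": "step_arm", "payload": {
  "plan": [
    [0, [0, -0.9, -0.5], [0, 0, 0]],
    [0, [0, -0.9, -1.0], [0, 0, 0]],
    [0, [0, -0.9, -1.3], [0, 0, 0]],
    [0, [0, -0.9, -1.3], [0, 0, 0]],
    [0, [0, -0.9, -1.3], [0, 0, 0]]
  ]
}}

```text
time_s: 20.1
tool_pos: [0.6484, 0.2442, 0.0852]
eef_rot: [0.502, 0.865, 0.0, 0.0]
ft_force: [-0.6, -1.0, 1.1]
grip_width: 0.0198
grasp_force: 69.2
```

Call:
{"api": "step_arm", "payload": {
  "plan": [
    [0.1, [0, 0, 0], [0, 0, 0]],
    [0.2, [0, 0, 0], [0, 0, 0]],
    [0.3, [0, 0, 0], [0, 0, 0]],
    [0.4, [0, 0, 0], [0, 0, 0]],
    [0.5, [0, 0, 0], [0, 0, 0]],
    [0.55, [0, 0, 0], [0, 0, 0]],
    [0.55, [0, 0, 0], [0, 0, 0]],
    [0.55, [0, 0, 0], [0, 0, 0]]
  ]
}}

```text
time_s: 20.9
tool_pos: [0.6483, 0.2443, 0.085]
eef_rot: [0.502, 0.865, 0.0, 0.0]
ft_force: [0.0, 0.4, 0.7]
grip_width: 0.0468
grasp_force: 0.0
```

Call:
{"api": "step_arm", "payload": {
  "plan": [
    [0.55, [0, 0, 5], [0, 0, 0]],
    [0.55, [0, 0, 15], [0, 0, 0]],
    [0.55, [0, 0, 35], [0, 0, 0]],
    [0.55, [0, 0, 65], [0, 0, 0]],
    [0.55, [0, 0, 100], [0, 0, 0]],
    [0.55, [0, 0, 140], [0, 0, 0]],
    [0.55, [0, 0, 150], [0, 0, 0]],
    [0.55, [0, 0, 150], [0, 0, 0]]
  ]
}}

```text
time_s: 21.7
tool_pos: [0.6496, 0.2445, 0.2384]
eef_rot: [0.502, 0.865, 0.002, 0.002]
ft_force: [0.3, -0.1, 0.5]
grip_width: 0.0467
grasp_force: 0.0
```

```bash
python3 - <<'E'
from h import *
p,D=env.capture("side");cv2.imwrite("pics/e1.png",cv2.resize(p[180:360,140:320],(600,600),interpolation=2))
q=cloud("side",D).reshape(-1,3);q=q[(np.hypot(q[:,0]-.648,q[:,1]-.244)<.05)&(q[:,2]>.075)&(q[:,2]<.15)]
zt=np.percentile(q[:,2],98);k=q[q[:,2]>zt-.004];print(zt,(k.min(0)+k.max(0))/2,np.median(k,0));rep()
E
```

```text
0.13835352262429754 [0.64915301 0.24383322 0.13710561] [0.64908402 0.24443129 0.13694105]
t 21.75 tcp [648.8 244.3 235.9] blade clampxy,height over pivot(mm) [161.56 401.4   17.5 ] axis err deg [ 1.000e-02 -2.547e+01  0.000e+00] F clamp [-0.04  0.32 -0.06] dq 0.052
```

View pics/e1.png

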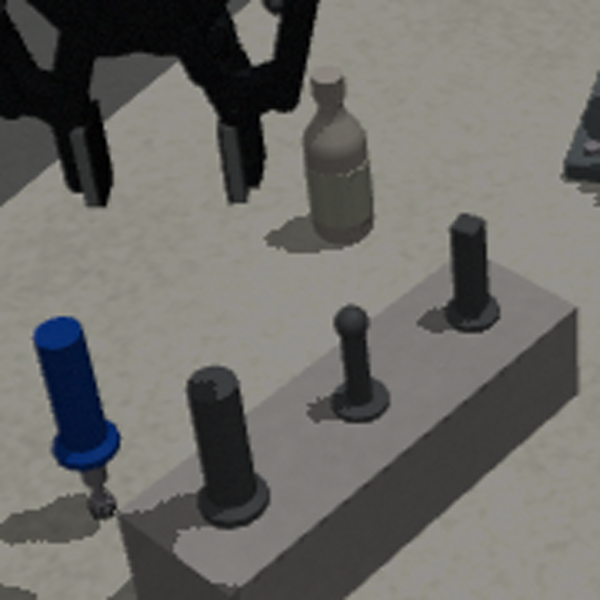

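The deburrer stands upright in its pocket, handle top at crop (213,380), about 1 mm from where it began. The gripper is clear and the other tools have not moved. I'll hand it in.

```bash
python3 -c "
from bench import env
print(env.sign_off())"
```

```text
the job is handed in; nothing more can be done
None
```

The deburring lap ran from the lowest point once round anticlockwise, at about 2.6–3 N at each spot checked; the tool is back upright in its own pocket, released, about 1 mm from its start, and the job is handed in (no verdict was returned).

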